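Jack up under the fuel rail

ROBOT

A 6-joint arm with a two-finger parallel gripper is mounted at the origin on a cart in front of the work surface, level with it; the furniture and walls round the work are solid. World frame = base frame: x ahead of the robot, y to its left, z up, the work surface at z = 0. Lengths are in mm, angles in rad, forces in N, time in s.
With the tool pointing down it reaches from about 350 to 975 mm from the base axis. Payload 7.1 kg.
Tool frame: the origin (TCP) lies midway between the tips of the shut fingers; the grasp point (between the pads) lies 19 mm behind it; z points along the fingers, y is the line along which they close (so a half turn about z gives the same grasp; the last joint's range is limited). The gripper opens to 88 mm and grips with 3 to 60 N. Pads are 20 mm wide; open, the fingers measure 115 mm over their backs; the gripper's body (75 mm by 178 mm) begins 61 mm behind the grasp point.
Start: joints at [-1.274, 0.423, 1.63, -0, 1.089, -0.019], TCP at [194.128, -594.07, 186.675] pointing down, gripper open.
Joint ranges: [-3, 3], [-0.9, 2.11], [0.09, 2.58], [-1.31, 4.45], [0.11, 2.69], [-2.54, 2.54]. Speed limits (rad/s): [2.39, 2.39, 3.01, 3.14, 3.14, 3.14].

INTERFACE

Orientations are given as a rotation vector (axis times angle).
In Python, from workcell import ctrl gives the robot as it stands.
- The arm moves only by the shell command python3 -m inch 'ROWS' [OPENING]. ROWS is JSON, a list of rows, each an object with "xyz": the shift along the tool's x, y, z in mm, a list of three; "rot": the turn, a rotation vector about the tool's x, y, z in rad, a list of three. In form: [{"xyz": [dx, dy, dz], "rot": [ax, ay, az]}, ...]. A call has 1 to 12 rows; each row is the pose to reach, as a shift and turn from the pose commanded when the call began, along the tool's axes at that moment; what a row does not reach only later rows make up. A row lasts 1/12 s, in which the tool goes at most 41.7 mm and 7.16 degrees, less where a joint would pass 70% of its speed; a pose out of reach is approached as far as the arm can. A call with a gripper value outside its range is refused whole. OPENING is the closure in counts, from 0 (fully open) to 255 (shut), set as the call begins (- or left out, the last holds). The fingers move at their own pace and stop on an object; the grip force is fixed at half the most. Time passes only in rows, so rows that repeat a pose let the fingers close. It gives the time, the measured TCP pose, the force, the opening and the grip force at its end, in the units of the state.
- ctrl.get_obs(): the state, without advancing time (a new reading comes with each control period).
- ctrl.get_image(name): name is "side" or "top" or "wrist"; returns the picture (420x560x3 uint8, red, green, blue); there is no depth.
- ctrl.camera_model(name): a dict with "fx", "fy", "cx", "cy" (pixels), "position" and "attitude" of the camera in the world. Camera axes: x right, y up, looking along -z (the intrinsics and any distortion apply to the point x, -y, -z); pixel columns grow to the right and rows downward; lengths in mm; the calibration is good to about 2 mm. The wrist camera is an equidistant fisheye: a pixel r from the principal point sees the ray r / f radians off the axis. A picture is of the moment at which its call begins: read the wrist's pose just before it. camera_model takes no time and is no camera call; for the wrist camera it gives the pose at the moment of the call.
- ctrl.close_job(): hands the job in; it is judged then, once.
The state is a dict: "t": time; "qpos": joint angles; "qvel": joint speeds; "joint_torque": joint torques, N m; "ee_pos": TCP position; "orientation": TCP orientation; "ft_force": force on the tool from outside, world axes, zero at the start; "moment": the same for the moment, N m; "width": finger opening in mm; "grasp_force": force on a finger pad.
Only numpy, scipy, OpenCV 4.12 (cv2) and the standard library are available. Lean on these libraries where they do the work, as an engineer would, in place of code of your own. Each camera call takes 0.05 s, during which the arm holds its last target. There are 200 camera calls.

TASK

One of the two scissor jacks stands under the steel fuel rail that lies across the two fork stands. Turn that jack's knob until its platform just touches the underside of the rail, so that it supports the rail without lifting it more than a few millimetres, then let go. Leave the other jack as it is.

Things in the scene. Friction and masses are not known exactly. Their poses are not given: they have to be found in the camera images.
- rail: The fuel rail: a plain steel bar of rectangular section, 260 long (280 over its end plugs), 28 wide, 24 high, about 0.5 kg, with four short stubs on top (42 mm overall height). It lies loose and level in two fork stands 200 mm apart; the forks reach 20 mm up its sides with 4 mm play on either side. Origin: centre of its underside, above the jack's platform, 90 mm above the worktop. y axis along the bar, z up.
- jack_platform: The flat aluminium platform, 104 x 90 mm, of the jack under the rail; it moves only straight up and down. Origin: centre of its top surface, so the gap to close is the height of the rail's origin less the height of this one (about 9 to 15 mm at the start).
- jack_knob (a joint): Angle of that jack's knob, rad, 0 to 1.9; starts anywhere from 0 to 0.45. It grows when the knob is turned clockwise seen from above, and the platform rises 12 mm per radian (gap closed at about 1.25 rad). Stiff, about 0.12 N m of friction; it stays where it is left.
- jack_knob_grip (a point): Grip point of that knob, on its upright axis, 88 mm above the worktop. The knob is an upright black bar handle 46 mm long, 16 mm wide and 34 mm high (14 mm of it above this point, 20 mm below), on a bevel box 44 mm high that stands in front of the jack, 105 mm from the platform's centre on the robot's side. x axis along the 46 mm length of the bar, y across its 16 mm width, z up; it turns with the knob.
- spare_top (a point): Centre of the top of the platform of the second, identical jack, which stands beside the first with nothing over it and is not to be touched.

How it is judged:
By the outcome, as a careful person would: the job done as asked, in the order asked, and still so for the second after the job is handed in, with the robot touching nothing.
It also fails if it takes over 32 s, if anything falls off the work surface, if the arm or the gripper's body presses on something with over 40 N, if the wrist force passes 120 N, or if a joint passes its speed limit or range.

## Working session

There is one attempt and no reset: what is moved stays moved. The work goes in short steps, Python scripts to look and compute and a shell command to move; the robot and the scene stay as the last step left them, time stands still between calls to the robot, and variables do not carry over. Pictures are saved under pics/ and viewed, at most 10 in all, crops included, and the job is handed in when it is done.

```bash
mkdir -p pics; python3 - <<'E'
from workcell import ctrl
import cv2
for n in ("top","side"):
    cv2.imwrite(f"pics/{n}0.png",ctrl.get_image(n)[:,:,::-1]); print(ctrl.camera_model(n))
o=ctrl.get_obs(); print(o["t"],o["ee_pos"],o["orientation"],o["width"])
E
```

```text
{'fx': 402.2938802913394, 'fy': 402.2938802913394, 'cx': 278.12478775892686, 'cy': 207.65318634093737, 'position': array([363.63546817,   8.66011944, 952.83534642]), 'attitude': array([ 0.18053131, -0.15076018, -1.4133259 ])}
{'fx': 461.24146389543387, 'fy': 461.24146389543387, 'cx': 275.88354974913295, 'cy': 212.21697388376933, 'position': array([101.72340438, 727.44391308, 775.93336048]), 'attitude': array([ 0.32116867, -1.12879424, -2.40191064])}
0.1 [ 193.97941732 -593.57080865  185.99974572] [-3.10121908e+00 -4.93685212e-01  2.69947010e-04] 87.95492063662516
```

View pics/top0.png

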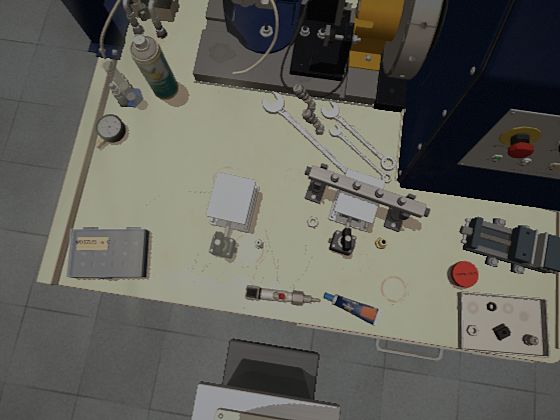

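View pics/side0.png

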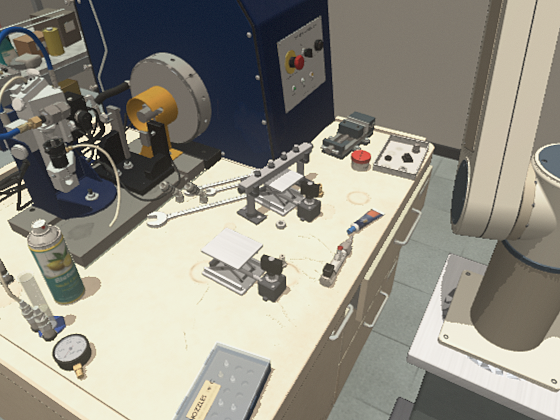

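The top view shows the rail from (308,172) to (427,212), with its jack's knob near (346,238). The spare jack is at (232,200). In the side view the rail's knob is near (312,190). I'll enlarge both.

```bash
python3 - <<'E'
import cv2,numpy as np
a=cv2.imread("pics/top0.png")[150:270,300:440]; b=cv2.imread("pics/side0.png")[140:230,230:335]
A=cv2.resize(a,None,fx=5,fy=5,interpolation=2); B=cv2.resize(b,None,fx=6,fy=6,interpolation=2)
cv2.imwrite("pics/ct.png",A); cv2.imwrite("pics/cs.png",B); print(A.shape,B.shape)
E
```

```text
(600, 700, 3) (540, 630, 3)
```

View pics/ct.png

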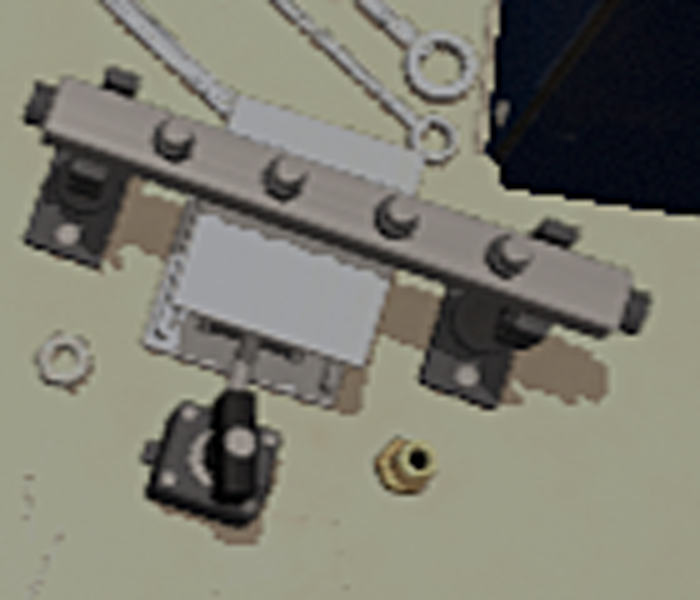

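View pics/cs.png

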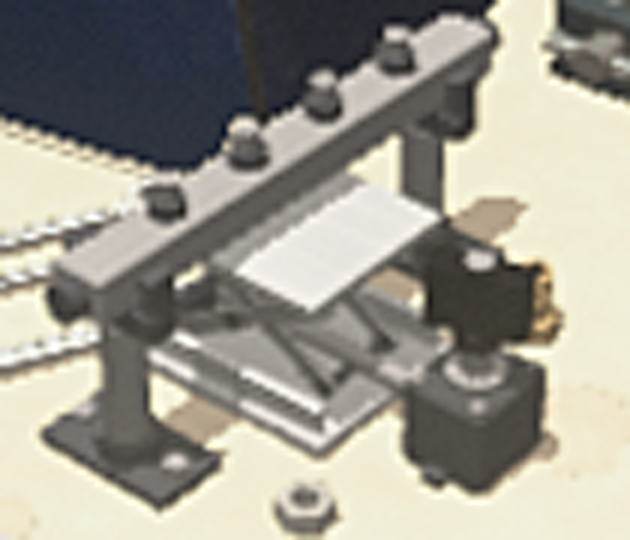

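In the top crop, the knob's cap is at (240,442) and its bar runs from (239,393) to (232,500). The stub tops are near (177,133) … (510,250), and the platform's front corners at (172,303) and (365,365). In the side crop, the cap is at (482,260).

```bash
cat > h.py <<'E'
import numpy as np
from scipy.spatial.transform import Rotation as R
from workcell import ctrl
def ray(n,p):
    m=ctrl.camera_model(n); d=np.array([(p[0]-m['cx'])/m['fx'],-(p[1]-m['cy'])/m['fy'],-1])
    return np.array(m['position']),R.from_rotvec(m['attitude']).apply(d)
def at(n,p,z):
    o,d=ray(n,p); return o+d*(z-o[2])/d[2]
T=lambda p:((p[0]+.5)/5-.5+300,(p[1]+.5)/5-.5+150)
S=lambda p:((p[0]+.5)/6-.5+230,(p[1]+.5)/6-.5+140)
E
python3 - <<'E'
from h import *
np.set_printoptions(precision=1,suppress=True)
print("cap",at("top",T((240,442)),103),at("side",S((482,260)),103))
for p in((239,393),(232,500)):print("bar",at("top",T(p),102))
for p in((177,133),(285,175),(397,212),(510,250)):print("stub",at("top",T(p),132))
for p in((172,303),(365,365),(420,165),(235,95)):print("plat",at("top",T(p),78))
for p in((312,310),(440,217)):print("plat side",at("side",S(p),78))
E
```

```text
cap [ 504.5 -116.7  103. ] [ 503.6 -115.9  103. ]
bar [ 525.6 -114.   102. ]
bar [ 479.6 -116.3  102. ]
stub [627.1 -70.8 132. ]
stub [ 615.6 -118.2  132. ]
stub [ 606.6 -166.5  132. ]
stub [ 597.4 -214.9  132. ]
plat [566.  -83.4  78. ]
plat [ 551. -171.   78.]
plat [ 646.  -186.2   78. ]
plat [666.3 -99.9  78. ]
plat side [564.7 -80.6  78. ]
plat side [ 549.1 -167.    78. ]
```

```bash
python3 - <<'E'
from h import *
from scipy.optimize import least_squares
np.set_printoptions(precision=3,suppress=True)
# platform height: match top & side for front corners
for a,b in (((172,303),(312,310)),((365,365),(440,217))):
    o1,d1=ray("top",T(a));o2,d2=ray("side",S(b))
    s=np.linalg.lstsq(np.c_[d1,-d2],o2-o1,rcond=None)[0];p,q=o1+d1*s[0],o2+d2*s[1];print("corner",(p+q)/2,p-q)
o1,d1=ray("top",T((240,442)));o2,d2=ray("side",S((482,260)))
s=np.linalg.lstsq(np.c_[d1,-d2],o2-o1,rcond=None)[0];print("cap",o1+d1*s[0],o2+d2*s[1])
o=ctrl.get_obs();r=R.from_rotvec(o['orientation']);print(r.as_matrix(),o['ee_pos'])
d=r.inv().apply(np.array([504,-116.3,150])-o['ee_pos']);print("d tool",d)
y=r.as_matrix()[:,0];a=np.arctan2(y[1],y[0]);print("tool x azimuth",a,"want .05 -> turn world cw",a-.05, a-.05+np.pi)
E
```

```text
corner [566.501 -83.67   75.375] [0.139 0.057 0.026]
corner [ 551.675 -171.769   74.259] [0.274 0.109 0.036]
cap [ 504.667 -116.804  102.156] [ 504.122 -117.017  102.097]
[[ 0.951  0.311 -0.   ]
 [ 0.311 -0.951  0.001]
 [ 0.    -0.001 -1.   ]] [ 193.979 -593.571  186.   ]
d tool [ 442.893 -357.365   36.494]
tool x azimuth 0.3157320864013753 want .05 -> turn world cw 0.2657320864013753 3.4073247399911684
```

```bash
python3 -m inch '[{"xyz":[222,-178,0],"rot":[0,0,-1.43]},{"xyz":[222,-178,0],"rot":[0,0,-1.43]},{"xyz":[222,-178,0],"rot":[0,0,-1.43]},{"xyz":[222,-178,0],"rot":[0,0,-1.43]},{"xyz":[222,-178,0],"rot":[0,0,-1.43]},{"xyz":[222,-178,0],"rot":[0,0,-1.43]},{"xyz":[222,-178,0],"rot":[0,0,-1.43]},{"xyz":[222,-178,0],"rot":[0,0,-1.43]},{"xyz":[222,-178,0],"rot":[0,0,-1.43]},{"xyz":[222,-178,0],"rot":[0,0,-1.43]},{"xyz":[222,-178,0],"rot":[0,0,-1.43]},{"xyz":[222,-178,0],"rot":[0,0,-1.43]}]' 0
cat > go.py <<'E'
from h import *
import sys
x,y,z,az=map(float,sys.argv[1:5])
o=ctrl.get_obs();r=R.from_rotvec(o['orientation']);
tgt=R.from_matrix(np.array([[np.cos(az),np.sin(az),0],[np.sin(az),-np.cos(az),0],[0,0,-1]]))
np.set_printoptions(precision=3,suppress=True)
print(o['t'],o['ee_pos'],o['qpos'],"tool",r.inv().apply(np.array([x,y,z])-o['ee_pos']),(r.inv()*tgt).as_rotvec())
E
python3 go.py 504.3 -116.8 150 3.19
```

```text
t: 1.1
ee_pos: [349.8, -355.5, 186.4]
orientation: [-2.01, -2.414, -0.0]
ft_force: [0.0, 0.3, -0.9]
width: 88.0
grasp_force: 0.0
1.1 [ 349.808 -355.531  186.438] [-0.817  0.238  1.904 -0.     1.    -0.999] tool [206.808 195.163  36.464] [ 0.    -0.001 -1.437]
```

```bash
python3 -m inch '[{"xyz":[207,195,36],"rot":[0,0,-1.437]},{"xyz":[207,195,36],"rot":[0,0,-1.437]},{"xyz":[207,195,36],"rot":[0,0,-1.437]},{"xyz":[207,195,36],"rot":[0,0,-1.437]},{"xyz":[207,195,36],"rot":[0,0,-1.437]},{"xyz":[207,195,36],"rot":[0,0,-1.437]},{"xyz":[207,195,36],"rot":[0,0,-1.437]},{"xyz":[207,195,36],"rot":[0,0,-1.437]},{"xyz":[207,195,36],"rot":[0,0,-1.437]},{"xyz":[207,195,36],"rot":[0,0,-1.437]},{"xyz":[207,195,36],"rot":[0,0,-1.437]},{"xyz":[207,195,36],"rot":[0,0,-1.437]}]' 0
python3 go.py 504.3 -116.8 70 3.19
python3 -c "
from h import *;import cv2
cv2.imwrite('pics/w1.png',ctrl.get_image('wrist')[:,:,::-1])
print(ctrl.camera_model('wrist'))"
```

```text
t: 2.1
ee_pos: [505.6, -117.8, 150.3]
orientation: [0.076, -3.14, -0.0]
ft_force: [-0.5, -0.6, 0.2]
width: 87.7
grasp_force: 0.0
2.1 [ 505.621 -117.827  150.337] [-0.252  0.318  1.891 -0.     0.933 -1.871] tool [ 1.211  1.075 80.338] [ 0.    -0.001 -0.   ]
{'fx': 325.19226210127806, 'fy': 325.19226210127806, 'cx': 275.81324451217966, 'cy': 215.98724403265123, 'position': array([ 429.56777104, -121.56030517,  347.9613152 ]), 'attitude': array([-0.22017467, -0.23073892,  1.60746268])}
```

View pics/w1.png

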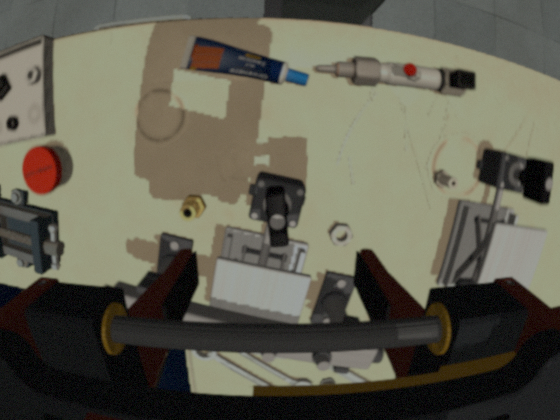

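The wrist view shows the knob bar upright near (275,218), centred between the open fingers. I'll lower onto it and close.

```bash
python3 -m inch '[{"xyz":[1.2,1,30],"rot":[0,0,0]},{"xyz":[1.2,1,55],"rot":[0,0,0]},{"xyz":[1.2,1,75],"rot":[0,0,0]},{"xyz":[1.2,1,80],"rot":[0,0,0]},{"xyz":[1.2,1,80],"rot":[0,0,0]}]' 0
python3 -m inch '[{"xyz":[0,0,0],"rot":[0,0,0]},{"xyz":[0,0,0],"rot":[0,0,0]},{"xyz":[0,0,0],"rot":[0,0,0]},{"xyz":[0,0,0],"rot":[0,0,0]},{"xyz":[0,0,0],"rot":[0,0,0]},{"xyz":[0,0,0],"rot":[0,0,0]},{"xyz":[0,0,0],"rot":[0,0,0]},{"xyz":[0,0,0],"rot":[0,0,0]},{"xyz":[0,0,0],"rot":[0,0,0]},{"xyz":[0,0,0],"rot":[0,0,0]}]' 255
python3 -c "
from h import *
o=ctrl.get_obs();print(o['moment'],o['qpos'],R.from_rotvec(o['orientation']).as_matrix()[:,0])"
```

```text
t: 2.57
ee_pos: [503.3, -116.9, 69.3]
orientation: [0.063, -3.137, -0.002]
ft_force: [0.8, 0.3, -0.2]
width: 87.9
grasp_force: 0.0
t: 3.4
ee_pos: [504.6, -117.2, 70.7]
orientation: [0.065, -3.141, -0.0]
ft_force: [0.4, 0.3, 0.0]
width: 24.4
grasp_force: 0.0
[ 0.058305   -0.11249838 -0.00864638] [-2.51193464e-01  4.41365610e-01  1.94152232e+00  4.33471439e-06
  7.58788861e-01 -1.86314752e+00] [-9.99153266e-01 -4.11429728e-02  7.97039647e-05]
```

```bash

python3 -m inch '[{"xyz":[0,0,0],"rot":[0,0,0]},{"xyz":[0,0,0],"rot":[0,0,0]},{"xyz":[0,0,0],"rot":[0,0,0]},{"xyz":[0,0,0],"rot":[0,0,0]},{"xyz":[0,0,0],"rot":[0,0,0]},{"xyz":[0,0,0],"rot":[0,0,0]}]' 255
python3 -c "
from h import *
o=ctrl.get_obs();print(o['moment'],o['qpos'],R.from_rotvec(o['orientation']).as_matrix()[:,0])"
```

```text
t: 3.9
ee_pos: [504.6, -117.2, 70.7]
orientation: [0.065, -3.141, 0.0]
ft_force: [0.4, -0.7, -0.5]
width: 0.5
grasp_force: 0.0
[ 0.07821955 -0.08864642  0.03597434] [-2.51161864e-01  4.41349898e-01  1.94152531e+00 -1.88866314e-05
  7.58740975e-01 -1.86313299e+00] [-9.99151873e-01 -4.11768560e-02  2.62765275e-05]
```

```bash
python3 - <<'E'
from h import *;import cv2
a=ctrl.get_image('side')[:,:,::-1][130:240,230:370];b=ctrl.get_image('wrist')[:,:,::-1];t=ctrl.get_image('top')[:,:,::-1][150:270,300:440]
cv2.imwrite('pics/t2.png',t);cv2.imwrite('pics/w2.png',b)
A=np.zeros((600,800,3),np.uint8)
A[:315,:400]=cv2.resize(a,(400,315),interpolation=2);A[:343,400:]=cv2.resize(t,(400,343),interpolation=2);A[320:600,:373]=cv2.resize(b,(373,280))
cv2.imwrite('pics/m2.png',A)
E
```

```text
(no output)
```

View pics/m2.png

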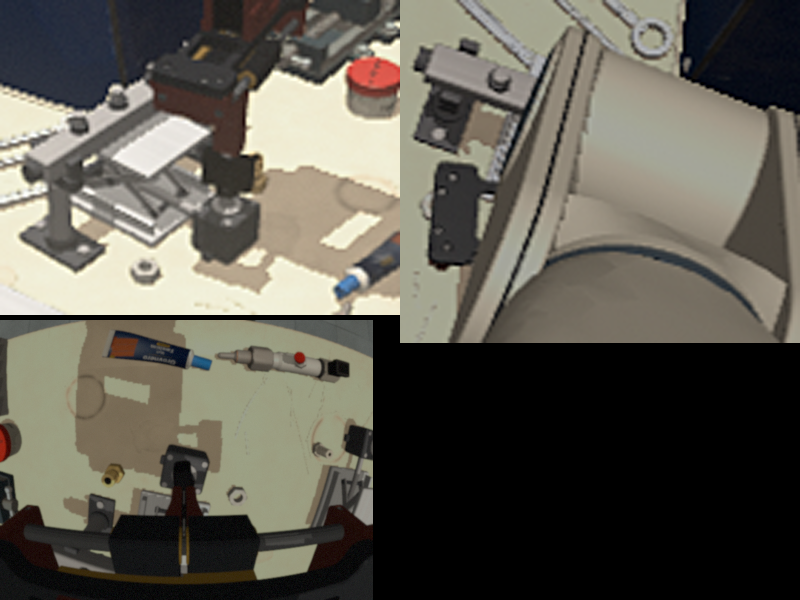

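```bash
cat >> h.py <<'E'
def proj(n,P):
    m=ctrl.camera_model(n);c=R.from_rotvec(m['attitude']).inv().apply(np.array(P)-m['position']);c=np.array([c[0],-c[1],-c[2]])
    if n=='wrist':
        r=np.hypot(c[0],c[1]);th=np.arctan2(r,c[2]);return np.array([m['cx']+m['fx']*th*c[0]/r,m['cy']+m['fx']*th*c[1]/r])
    return np.array([m['cx']+m['fx']*c[0]/c[2],m['cy']+m['fy']*c[1]/c[2]])
E
python3 - <<'E'
from h import *;import cv2
np.set_printoptions(precision=1,suppress=True)
e=ctrl.get_obs()['ee_pos']
K=[504.3,-116.8,102]
for n in('side','wrist'):print(n,'tcp',proj(n,e),'knob',proj(n,K), 'grasp',proj(n,e+[0,0,19]))
m=ctrl.camera_model('wrist');print(m['position'],R.from_rotvec(m['attitude']).as_matrix())
b=cv2.imread('pics/w2.png')[170:300,200:360];cv2.imwrite('pics/w2c.png',cv2.resize(b,None,fx=4.5,fy=4.5,interpolation=2))
E
```

```text
side tcp [309.4 192.9] knob [309.8 183. ] grasp [309.6 186.9]
wrist tcp [275.8 242.7] knob [276.5 262.3] grasp [275.8 254.2]
[ 428.4 -120.2  268.2] [[-0.  -1.  -0.3]
 [ 1.  -0.  -0. ]
 [-0.  -0.3  1. ]]
```

View pics/w2c.png

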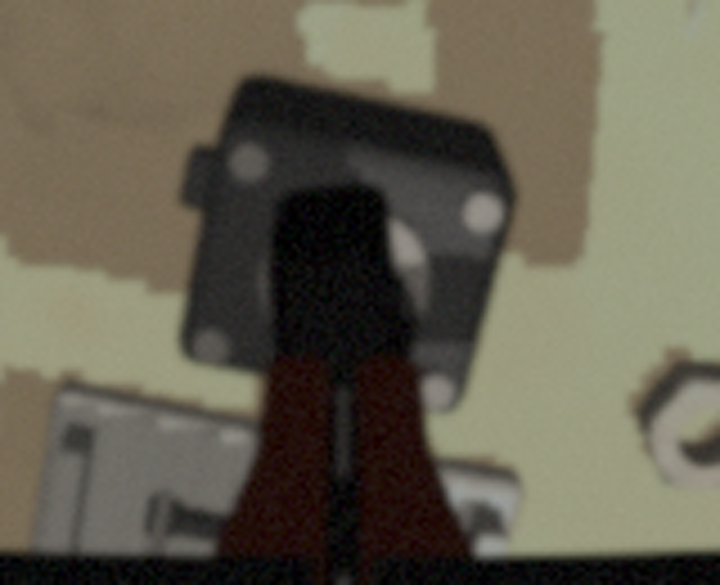

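```bash
python3 - <<'E'
from h import *
np.set_printoptions(precision=1,suppress=True)
m=dict(fx=325.19,cx=275.81,cy=215.99,position=np.array([429.568,-121.56,347.96]),attitude=[-0.22017467,-0.23073892,1.60746268])
m2=ctrl.camera_model('wrist')
def w(m,p,z):
    u=np.array([p[0]-m['cx'],p[1]-m['cy']]);r=np.hypot(*u);th=r/m['fx'];d=np.array([np.sin(th)*u[0]/r,-np.sin(th)*u[1]/r,-np.cos(th)])
    d=R.from_rotvec(m['attitude']).apply(d);return m['position']+d*(z-m['position'][2])/d[2]
C=lambda x,y:((x+.5)/4.5-.5+200,(y+.5)/4.5-.5+170)
print('hexnut top',at('top',T((64,360)),5),'w1',w(m,(341,234),5),'w2',w(m2,C(712,440),5))
print('brass top',at('top',T((407,465)),8),'w1',w(m,(192,208),8))
print('box screws z44 w2',[w(m2,C(*p),44) for p in((248,160),(483,213),(438,392),(210,345))])
print('box screws top',[at('top',T(p),44) for p in((188,412),(168,480),(247,503),(272,438))])
print('bar w2 near top end',w(m2,C(330,185),102),w(m2,C(330,185),68),'w1 ends',w(m,(271,190),102),w(m,(279,245),102))
E
```

```text
hexnut top [547.4 -43.4   5. ] w1 [547.7 -41.9   5. ] w2 [551.6 -40.3   5. ]
brass top [ 521.3 -209.8    8. ] w1 [ 524.5 -209.9    8. ]
box screws z44 w2 [array([ 486.9, -133. ,   44. ]), array([494.1, -95.1,  44. ]), array([ 525.5, -100.4,   44. ]), array([ 518.7, -138.6,   44. ])]
box screws top [array([ 524.4, -100.4,   44. ]), array([492.2, -95.1,  44. ]), array([ 487.2, -131.7,   44. ]), array([ 518.3, -139.6,   44. ])]
bar w2 near top end [ 474.4 -119.9  102. ] [ 483.8 -119.9   68. ] w1 ends [ 480.9 -122.8  102. ] [ 526.  -114.3  102. ]
```

Both cameras place the fingertips about 30 mm above the reported TCP, resting just over the bar's top. I'll open and check that before going lower.

```bash

python3 -m inch '[{"xyz":[0,0,0],"rot":[0,0,0]},{"xyz":[0,0,0],"rot":[0,0,0]},{"xyz":[0,0,0],"rot":[0,0,0]},{"xyz":[0,0,0],"rot":[0,0,0]},{"xyz":[0,0,0],"rot":[0,0,0]},{"xyz":[0,0,0],"rot":[0,0,0]}]' 100
python3 - <<'E'
from h import *;import cv2
np.set_printoptions(precision=1,suppress=True)
a=ctrl.get_image('side')[:,:,::-1][130:230,260:360];b=ctrl.get_image('wrist')[:,:,::-1][190:300,200:350]
A=np.zeros((500,800,3),np.uint8)
A[:400,:400]=cv2.resize(a,(400,400),interpolation=2);A[:293,400:]=cv2.resize(b,(400,293),interpolation=2)
cv2.imwrite('pics/m3.png',cv2.convertScaleAbs(A,alpha=1.6,beta=10))
o=ctrl.get_obs();e=o['ee_pos'];w=o['width']/2;print(w)
for dz in(0,32):
  for sx in(-10,10):
    for s in(-1,1):
      P=e+[sx,s*w,dz];p=proj('side',P);q=proj('wrist',P);print(dz,sx,s,(p-[260,130])*4,(q-[200,190])*2.667)
E
```

```text
t: 4.55
ee_pos: [504.6, -117.2, 70.7]
orientation: [0.065, -3.141, -0.0]
ft_force: [-0.2, -0.1, 0.5]
width: 36.9
grasp_force: 0.0
22.531453011538627
0 -10 -1 [227.4 237.7] [110.3  98. ]
0 -10 1 [195.4 275.4] [297.  105.3]
0 10 -1 [199.5 228.6] [109.9 174.3]
0 10 1 [166.9 265.9] [290.8 181.1]
32 -10 -1 [229.6 196.7] [ 94.7 146.7]
32 -10 1 [197.1 234.1] [312.9 155. ]
32 10 -1 [201.1 187.8] [ 95.2 233. ]
32 10 1 [168.1 224.7] [304.7 240.7]
```

View pics/m3.png

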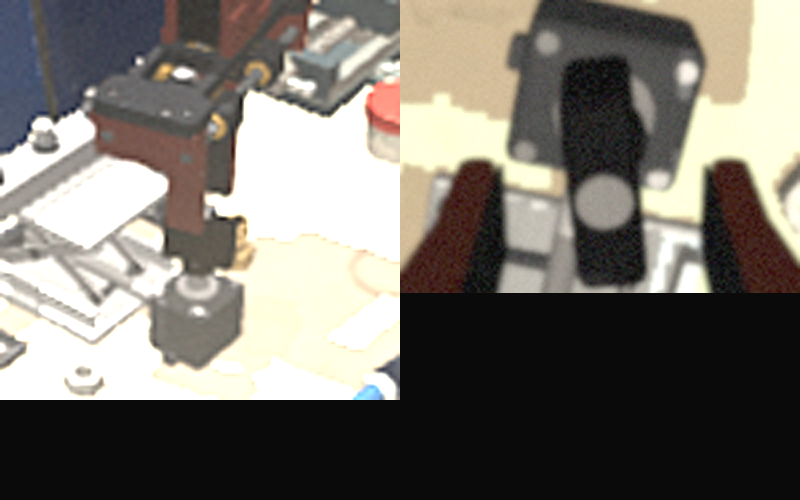

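The near fingertip is at (185,232) in the side crop, which matches tips about 32 mm short of the reported TCP. The fingers straddle the bar with the cap centred at (605,200). I'll go down 28 mm and close.

```bash

python3 -m inch '[{"xyz":[0,0,10],"rot":[0,0,0]},{"xyz":[0,0,20],"rot":[0,0,0]},{"xyz":[0,0,28],"rot":[0,0,0]},{"xyz":[0,0,28],"rot":[0,0,0]}]' 100
python3 -m inch '[{"xyz":[0,0,0],"rot":[0,0,0]},{"xyz":[0,0,0],"rot":[0,0,0]},{"xyz":[0,0,0],"rot":[0,0,0]},{"xyz":[0,0,0],"rot":[0,0,0]},{"xyz":[0,0,0],"rot":[0,0,0]},{"xyz":[0,0,0],"rot":[0,0,0]},{"xyz":[0,0,0],"rot":[0,0,0]}]' 255
python3 -c "
from h import *
o=ctrl.get_obs();print(o['moment'],o['qpos'],R.from_rotvec(o['orientation']).as_matrix()[:,0])"
```

```text
t: 4.98
ee_pos: [503.0, -116.8, 40.4]
orientation: [0.065, -3.137, -0.002]
ft_force: [-0.9, 0.2, -0.1]
width: 53.1
grasp_force: 0.0
t: 5.57
ee_pos: [504.8, -117.0, 43.0]
orientation: [-0.065, 3.14, 0.0]
ft_force: [-0.1, 2.6, 1.8]
width: 16.4
grasp_force: 28.7
[ 0.48318012 -0.1750702   0.06852831] [-2.50903770e-01  4.89467845e-01  1.95196572e+00  4.84913465e-04
  6.99690770e-01 -1.86337343e+00] [-9.99147033e-01 -4.12906352e-02 -5.38475337e-04]
```

Gripped, at 16.4 mm opening and 28.7 N. Now I'll turn it clockwise.

```bash

python3 -m inch '[{"xyz":[0,0,0],"rot":[0,0,0.08]},{"xyz":[0,0,0],"rot":[0,0,0.16]},{"xyz":[0,0,0],"rot":[0,0,0.24]},{"xyz":[0,0,0],"rot":[0,0,0.32]},{"xyz":[0,0,0],"rot":[0,0,0.4]},{"xyz":[0,0,0],"rot":[0,0,0.48]},{"xyz":[0,0,0],"rot":[0,0,0.56]},{"xyz":[0,0,0],"rot":[0,0,0.64]},{"xyz":[0,0,0],"rot":[0,0,0.7]},{"xyz":[0,0,0],"rot":[0,0,0.7]},{"xyz":[0,0,0],"rot":[0,0,0.7]}]' 255
cat > see.py <<'E'
from h import *;import cv2,sys
o=ctrl.get_obs();x=R.from_rotvec(o['orientation']).as_matrix()[:,0]
print('turned',(-np.arctan2(x[1],x[0])+np.arctan2(-.04129,-.99915))%(2*np.pi),o['moment'],o['qpos'],o['width'])
cv2.imwrite('pics/%s.png'%sys.argv[1],ctrl.get_image('side')[:,:,::-1])
E
python3 see.py s4; python3 - <<'E'
import cv2,numpy as np
# earlier reference and now, stacked around the platform/rail
a=cv2.imread('pics/side0.png')[145:215,232:332];b=cv2.imread('pics/s4.png')[145:215,232:332]
cv2.imwrite('pics/m4.png',np.hstack([cv2.resize(i,(400,280),interpolation=2) for i in(a,b)]).repeat(1,0))
E
```

```text
t: 6.48
ee_pos: [505.0, -117.0, 42.9]
orientation: [1.013, 2.973, 0.0]
ft_force: [0.7, 2.8, 2.3]
width: 16.3
grasp_force: 29.1
turned 0.6981339305665735 [ 0.45538403 -0.25497057  0.08016763] [-2.50878376e-01  4.89640643e-01  1.95180044e+00  3.74998410e-04
  6.99444034e-01 -1.16512940e+00] 16.280281958049738
```

View pics/m4.png

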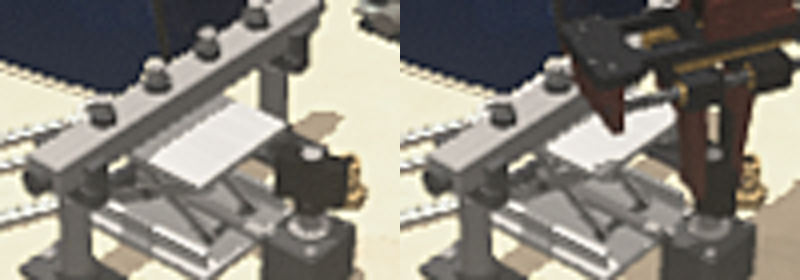

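The right half shows the platform clearly risen and the rail still in its forks. The fingers hold the bar. I'll go on in small steps, tracking the rail's image in subpixels and the torque.

```bash
cat > tr.py <<'E'
from h import *;import cv2,sys
def grab(n=8): return np.mean([cv2.cvtColor(ctrl.get_image('side'),cv2.COLOR_RGB2GRAY).astype(np.float32) for _ in range(n)],0).astype(np.float32)
def mask(p):
    m=np.zeros((420,560),np.uint8);cv2.fillPoly(m,[(np.array(p)/4+[232,145]).round().astype(int)],255);return m
M=dict(rail=mask([(25,160),(90,95),(110,98),(150,55),(172,75),(172,110),(70,185),(25,190)]),plat=mask([(135,165),(160,140),(195,165),(225,170),(205,195)]))
o=ctrl.get_obs();x=R.from_rotvec(o['orientation']).as_matrix()[:,0]
print('t',o['t'],'turned',round((-np.arctan2(x[1],x[0])+np.arctan2(-.04129,-.99915))%(2*np.pi),3),'M',o['moment'],'q6',o['qpos'][5],'w',o['width'])
g=grab()
if sys.argv[1]=='ref':np.save('ref.npy',g)
r=np.load('ref.npy');s=cv2.imread('pics/side0.png',0).astype(np.float32)
for k,m in M.items():
    for nm,b in(('ref',r),('start',s)):
        W=np.eye(2,3,dtype=np.float32)
        try: c,W=cv2.findTransformECC(b,g,W,cv2.MOTION_TRANSLATION,(3,200,1e-5),m,1);print(k,nm,W[:,2],round(c,4))
        except cv2.error as e: print(k,nm,'fail')
E
python3 tr.py ref
python3 -m inch '[{"xyz":[0,0,0],"rot":[0,0,0.05]},{"xyz":[0,0,0],"rot":[0,0,0.1]},{"xyz":[0,0,0],"rot":[0,0,0.15]},{"xyz":[0,0,0],"rot":[0,0,0.2]},{"xyz":[0,0,0],"rot":[0,0,0.2]}]' 255
python3 tr.py a
```

```text
t 6.5333 turned 0.698 M [ 0.5476972  -0.26615856  0.12402018] q6 -1.1651817889489569 w 15.844398883287306
rail ref [ 5.5518917e-10 -1.1865826e-09] 1.0
rail start [-0.04097426 -0.08391097] 0.9348
plat ref [-2.6398194e-08 -3.6153413e-08] 1.0
plat start [-1.6752856 -3.2037537] 0.8915
t: 7.35
ee_pos: [505.0, -117.1, 42.9]
orientation: [1.311, 2.854, 0.0]
ft_force: [1.4, 3.9, 6.7]
width: 16.3
grasp_force: 29.1
t 7.35 turned 0.902 M [ 0.77444266 -0.39021209  0.13321715] q6 -0.9608507064433788 w 16.305332399536333
rail ref [ 0.05437703 -0.39538378] 0.9599
rail start [ 0.1419977 -0.5138907] 0.915
plat ref [ 0.48388052 -0.39479935] 0.9567
plat start [-1.3159032 -4.241043 ] 0.8835
```

```bash
python3 see.py s5; python3 - <<'E'
import cv2,numpy as np
f=lambda p:cv2.resize(cv2.imread(p)[150:210,232:302],(400,343),interpolation=2)
cv2.imwrite('pics/m5.png',np.hstack([f('pics/s4.png'),f('pics/s5.png')]))
E
```

```text
turned 0.8996853100614803 [ 0.71949159 -0.41059032  0.21155086] [-2.51044507e-01  4.89722346e-01  1.95173825e+00  1.10964962e-04
  6.99302229e-01 -9.63542211e-01] 16.083226259881503
```

View pics/m5.png

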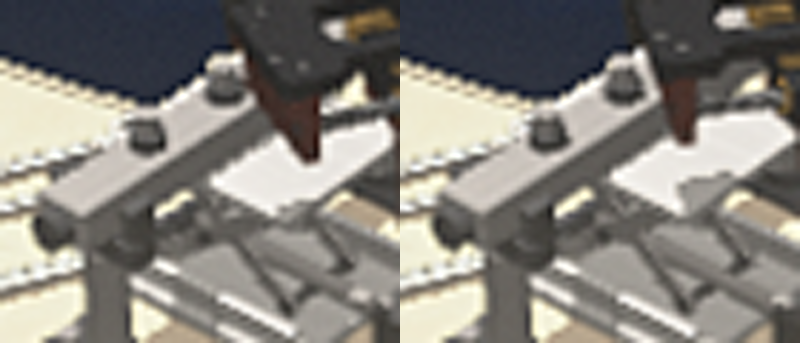

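The rail's plug and first stub, at (55,228) and (148,133) on the left, look about 2 px higher on the right. That hints the rail is already lifting. I'll measure it on clean patches away from the gripper, with static controls.

```bash
cat > tr2.py <<'E'
from h import *;import cv2
np.set_printoptions(precision=2,suppress=True)
g=np.mean([cv2.cvtColor(ctrl.get_image('side'),cv2.COLOR_RGB2GRAY).astype(np.float32) for _ in range(8)],0).astype(np.float32)
o=ctrl.get_obs();x=R.from_rotvec(o['orientation']).as_matrix()[:,0]
print('t',o['t'],'turned',round((-np.arctan2(x[1],x[0])+np.arctan2(-.04129,-.99915))%(2*np.pi),3),'M',o['moment'],'F',o['ft_force'])
def mk(p):
    m=np.zeros((420,560),np.uint8);cv2.fillPoly(m,[(np.array(p)/5.714+[232,150]).round().astype(int)],255);return m
M=dict(end=mk([(35,190),(60,165),(150,200),(120,235),(85,225),(60,255),(35,250)]),stub=mk([(120,150),(125,110),(170,110),(170,160),(145,175)]),edge=mk([(85,225),(190,140),(215,150),(160,205),(110,235)]),
 ctrl_base=mk([(130,260),(300,300),(300,343),(200,343),(130,290)]),ctrl_tab=mk([(0,50),(130,90),(60,160),(0,180)]))
P=[606,-100,115];print('px/mm',(proj('side',np.array(P)+[0,0,10])-proj('side',P))/10)
r=np.load('ref.npy');s=cv2.imread('pics/side0.png',0).astype(np.float32)
for k,m in M.items():
  for nm,b in(('ref',r),('start',s)):
    W=np.eye(2,3,dtype=np.float32)
    try:c,W=cv2.findTransformECC(b,g,W,cv2.MOTION_TRANSLATION,(3,300,1e-6),m,1);print(k,nm,W[:,2],round(c,3))
    except cv2.error:print(k,nm,'fail')
E
python3 tr2.py
```

```text
t 8.2 turned 0.9 M [ 0.75 -0.44  0.18] F [1.6  2.82 5.71]
px/mm [-0.01 -0.33]
end ref [ 0.08 -0.33] 0.956
end start [ 0.59 -0.49] 0.986
stub ref [ 0.43 -0.29] 0.947
stub start [ 0.11 -0.24] 0.924
edge ref fail
edge start fail
ctrl_base ref [-0.4  -0.35] 0.962
ctrl_base start [-0.29 -0.38] 0.868
ctrl_tab ref [ 0.   -0.01] 1.0
ctrl_tab start [ 0. -0.] 1.0
```

```bash
python3 - <<'E'
import cv2,numpy as np
np.set_printoptions(linewidth=200)
r=np.load('ref.npy');s=cv2.imread('pics/side0.png',0).astype(float);n=cv2.imread('pics/s5.png',0).astype(float);f=cv2.imread('pics/s4.png',0).astype(float)
for nm,b in(('end',(182,196,237,250)),('stub',(168,178,252,263))):
    y0,y1,x0,x1=b
    for k,d in(('start-ref',s-r),('now-ref',n-r)):print(nm,k,np.abs(d[y0:y1,x0:x1]).mean().round(2))
    for k,i in(('s',s),('r',r),('n',n)):print(k,i[y0:y1,(x0+x1)//2].round().astype(int), i[y0:y1,x0+4].round().astype(int))
E
```

```text
end start-ref 0.8
end now-ref 9.01
s [200 199 202 189 133  94  94  88  77  65  78 182 253 238] [195 200 186 135  95 109 103  88  75  69  62  79 167 224]
r [200 200 203 190 136  94  95  88  78  63  78 182 253 238] [195 200 186 135  96 108 104  87  74  68  61  78 166 224]
n [199 203 203 176 109  97  91  85  75  57 136 249 249 237] [207 199 172 103 103 107 100  82  72  65  53  91 187 221]
stub start-ref 7.86
stub now-ref 19.22
s [112 210 185  85 103 100  96  54  66 136] [114 210 168  78 101 107  95  52  85 160]
r [112 212 183  84 102 101  96  53  65 137] [112 209 167  76 100 105  94  51  83 161]
n [224 198 171  92 102 102  97  51  90 174] [188 190 140  79  96  97  87  52 101 187]
```

The rail end did not move up to 0.70 rad and has risen about 1.0–1.5 mm at 0.90 rad, so the platform is now carrying it. I'll let go with a partial opening and retreat straight up.

```bash

python3 -m inch '[{"xyz":[0,0,0],"rot":[0,0,0]},{"xyz":[0,0,0],"rot":[0,0,0]},{"xyz":[0,0,0],"rot":[0,0,0]},{"xyz":[0,0,0],"rot":[0,0,0]},{"xyz":[0,0,0],"rot":[0,0,0]}]' 150
python3 -m inch '[{"xyz":[0,0,-10],"rot":[0,0,0]},{"xyz":[0,0,-25],"rot":[0,0,0]},{"xyz":[0,0,-45],"rot":[0,0,0]},{"xyz":[0,0,-70],"rot":[0,0,0]},{"xyz":[0,0,-100],"rot":[0,0,0]},{"xyz":[0,0,-130],"rot":[0,0,0]},{"xyz":[0,0,-150],"rot":[0,0,0]},{"xyz":[0,0,-150],"rot":[0,0,0]},{"xyz":[0,0,-150],"rot":[0,0,0]}]' 150
python3 tr2.py; python3 see.py s6; python3 - <<'E'
import cv2,numpy as np
s=cv2.imread('pics/side0.png',0).astype(float);n=cv2.imread('pics/s6.png',0).astype(float);f=cv2.imread('pics/s5.png',0).astype(float)
for k,i in(('s',s),('5',f),('n',n)):print(k,i[182:196,243].astype(int),i[182:196,241].astype(int))
E
```

```text
t: 8.62
ee_pos: [504.2, -117.3, 42.4]
orientation: [-1.308, -2.856, 0.0]
ft_force: [-0.3, -0.3, 0.6]
width: 36.2
grasp_force: 0.0
t: 9.37
ee_pos: [505.2, -117.4, 194.1]
orientation: [1.307, 2.854, 0.001]
ft_force: [0.3, -0.3, -0.5]
width: 35.5
grasp_force: 0.0
t 9.7667 turned 0.9 M [ 0.   -0.11 -0.03] F [ 1.27  0.96 -0.63]
px/mm [-0.01 -0.33]
end ref [-0.07 -0.27] 0.91
end start [ 0.58 -0.5 ] 0.986
stub ref [ 0.42 -0.27] 0.946
stub start [ 0.11 -0.2 ] 0.926
edge ref fail
edge start fail
ctrl_base ref [-0.48 -0.41] 0.948
ctrl_base start [-0.32 -0.39] 0.875
ctrl_tab ref [-0.   -0.01] 1.0
ctrl_tab start [-0. -0.] 1.0
turned 0.9000779005100696 [ 0.0034253  -0.10780821 -0.03243634] [-2.51172484e-01  2.60053811e-01  1.85971360e+00 -3.98275014e-05
  1.02357018e+00 -9.63172507e-01] 36.33255105684257
s [200 199 202 189 133  94  94  88  77  65  78 182 253 238] [195 200 186 135  95 109 103  88  75  69  62  79 167 224]
5 [199 203 203 176 109  97  91  85  75  57 136 249 249 237] [207 199 172 103 103 107 100  82  72  65  53  91 187 221]
n [200 202 204 175 107  99  93  85  76  54 136 249 250 236] [208 200 171 103 106 108  98  83  75  67  55  91 188 220]
```

The rail stayed raised after release. I'll check in the top view that this is lift rather than a sideways shift.

```bash
python3 - <<'E'
from h import *;import cv2
np.set_printoptions(precision=2,suppress=True,linewidth=160)
g=cv2.cvtColor(ctrl.get_image('top'),cv2.COLOR_RGB2GRAY).astype(np.float32);cv2.imwrite('pics/t6.png',g)
s=cv2.imread('pics/top0.png',0).astype(np.float32)
def mk(p,f=T):
    m=np.zeros((420,560),np.uint8);cv2.fillPoly(m,[np.array([f(q) for q in p]).round().astype(int)],255);return m
for k,p in dict(end=[(15,80),(60,65),(110,55),(150,90),(120,140),(15,140)],foot=[(20,150),(120,180),(100,280),(10,250)],tab=[(10,320),(110,320),(110,400),(10,400)]).items():
    W=np.eye(2,3,dtype=np.float32)
    c,W=cv2.findTransformECC(s,g,W,cv2.MOTION_TRANSLATION,(3,300,1e-6),mk(p),1);print(k,W[:,2],round(c,3),np.abs(g-s)[mk(p)>0].mean())
P=np.array([632,-40,114]);print('up/mm',[proj(n,P+[0,0,1])-proj(n,P) for n in('top','side')],'x/mm',[proj(n,P+[1,0,0])-proj(n,P) for n in('top','side')],'y/mm',[proj(n,P+[0,1,0])-proj(n,P) for n in('top','side')])
E
```

```text
end [ 0.03 -0.13] 0.989 3.0757575
foot [0.01 0.  ] 1.0 1.0159091
tab [-0.01 -0.  ] 0.999 0.9439776
up/mm [array([ 0.05, -0.14]), array([-0.02, -0.33])] x/mm [array([ 0.06, -0.44]), array([-0.34, -0.11])] y/mm [array([-0.46, -0.07]), array([-0.22,  0.21])][ WARN:0@0.376] global loadsave.cpp:1063 imwrite_ Unsupported depth image for selected encoder is fallbacked to CV_8U.
```

The top-view shift of (0.03, −0.13) px fits a lift of about 1 mm with no sideways motion. Handing in.

```bash
python3 -c "
from workcell import ctrl
print(ctrl.close_job())"
```

```text
the job is handed in; nothing more can be done
None
```

I turned the knob 0.90 rad clockwise, so the jack's platform now carries the rail, raised about 1–1.5 mm; I released the knob, backed the gripper off, left the other jack untouched and handed the job in at about 10 s.

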